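File the test adapters and lean up the instruction board

ROBOT

A 7-joint arm with a two-finger parallel gripper is mounted at the origin on the work surface. World frame = base frame: x ahead of the robot, y to its left, z up, the work surface at z = 0. Lengths are in mm, angles in rad, forces in N, time in s.
With the tool pointing down it reaches from about 425 to 875 mm from the base axis. Payload 4.7 kg.
Tool frame: the origin (TCP) lies on the front face of the gripper's body, between the roots of the fingers; the fingertips stand 70 mm ahead of it and the grasp point (between the pads) lies 51 mm ahead of it; z points along the fingers, y is the line along which they close (so a half turn about z gives the same grasp; the last joint's range is limited). The gripper opens to 87 mm and grips with 3 to 60 N. Pads are 19 mm wide; open, the fingers measure 117 mm over their backs; the gripper's body (75 mm by 190 mm) begins 51 mm behind the grasp point.
Start: joints at [-1.203, 0.321, -0.07, 1.45, 0.023, 1.371, -0.057], TCP at [225.225, 609.747, 292.287] pointing down, gripper open.
Joint ranges: [-2.86, 2.86], [-0.3, 2.09], [-1.38, 1.24], [0.06, 2.45], [-1.56, 4.7], [0.09, 2.05], [-2.69, 2.69]. Speed limits (rad/s): [2.57, 2.57, 3.14, 3.14, 3.14, 3.14, 3.14].

INTERFACE

Orientations are given as a 3x3 rotation matrix whose columns are the frame's x, y, z axes.
In Python, from workcell import env gives the robot as it stands. Calls block until the motion is done:
- env.move_pose(position, orientation): joint-space move of the TCP to a pose.
- env.movel(position, rotation=None, rate=150, f_stop=None): straight line of the TCP; rotation=None keeps the orientation; rate is the mean speed in mm/s. With f_stop (N) it stops when the force on the tool has changed by that much, and returns True; else False.
- env.move_joints(angles): joint-space move.
- env.gripper_to(opening, newtons=None): finger opening in mm; newtons is the grip in N (None keeps the last); returns when the fingers have stopped.
- env.hold(seconds).
- env.solve_ik(position, orientation): joint angles nearest the present ones, or None.
- env.state(): the state.
- env.read_camera(name): name is "side" or "top" or "wrist"; returns a dict with "frame" (480x640x3 uint8, red, green, blue), "fx", "fy", "cx", "cy" (pixels), "distortion" ([k1, k2, p1, p2, k3] as OpenCV has them; the pictures are not rectified), "T" (4x4, takes a point from camera to world coordinates). Camera axes: x right, y up, looking along -z (the intrinsics and any distortion apply to the point x, -y, -z); pixel columns grow to the right and rows downward; lengths in mm; the calibration is good to about 2 mm. A picture is of the moment at which its call begins. There is no depth.
A pose or a line that the arm cannot do raises env.Unreachable and nothing moves.
- env.close_job(): hands the job in; it is judged then, once.
The state is a dict: "time": time; "q": joint angles; "dq": joint speeds; "tau": joint torques, N m; "tool_pos": TCP position; "tcp_rot": TCP orientation; "wrist_force": force on the tool from outside, world axes, zero at the start; "wrist_torque": the same for the moment, N m; "gripper_width": finger opening in mm; "grip_force": force on a finger pad.
Only numpy, scipy, OpenCV 4.12 (cv2) and the standard library are available. Lean on these libraries where they do the work, as an engineer would, in place of code of your own. Each camera call takes 0.05 s, during which the arm holds its last target. There are 200 camera calls.

TASK

Set the cable test bench up for the next batch: take every adapter cassette out of the carrier tray and push it fully down into the packed row in the rack, till it hangs by its ears like the others, between cassettes already there (not outside the row's two end ones), so that the row opens without toppling those in it. When all are in, take the instruction board out of its slotted stand and lean it, standing on its bottom edge on the bench, at a slant against the front of the tester, squarely and within the width of the front. Leave the other things on the bench where they are.

Things in the scene. Friction and masses are not known exactly. Their poses are not given: they have to be found in the camera images.
- rack: fixed aluminium rack, open above: a trough 360 mm long (y), floor plate 5 mm, two side walls 8 mm thick, 75 mm high, 98 mm apart inside (x). A cassette hangs across it between the walls, its two end ears resting on the wall tops, thickness along y; fully down, its origin is 13 mm above the rack's. Room for all. Origin: centre of the underside; x across, y along the row, z up.
- stop_r (a joint): the row's end stop at the rack's -y end, an upright steel plate between the walls, 82 mm high; value: how far it has been pushed outwards, 0 to 0.096 m. A light spring (0.5 to 1.5 N) pushes it in against the row.
- stop_l (a joint): the like end stop at the +y end, pushed outwards to +y. So the row opens when a cassette's tapered foot is pushed straight down (some 5 to 20 N) into the V between the roofs of two neighbours; each side gives way 18 mm.
- kept0: grey plastic test-adapter cassette already in the rack: upright slab 90 mm long (x), 36 thick (y), 84 tall, smooth and slippery, with a thin grip tab on top and an ear at each end. All cassettes are alike; measures under kept1 and kept2. Origin: centre of the underside, z up; the same after half a turn. Outermost of the row at its -y end.
- kept1: cassette in the row, like kept0. Sides flat from 20 to 60 mm above the origin; below, the foot tapers evenly to 18 mm thick at the bottom; above, the shoulders taper like a roof to 10 mm thick at 84 mm. At the start the row is kept0, kept1, kept2, kept3 from the rack's -y end to its +y end, upright, hung, face to face at a pitch of 37 mm.
- kept2: cassette in the row, like kept0. The aluminium grip tab, in the middle of the top, is 36 mm long (x), 10 mm thick (y) and rises from 84 to 124 mm above the origin. The two ears, 28 mm wide (y) and 10 mm thick, stick out to 120 mm overall length; their undersides are 62 mm above the origin. 0.15 kg (spares 0.12 to 0.2).
- kept3: cassette like kept0, the outermost of the row at the rack's +y end.
- spare0: cassette like kept0 (measures under kept0, kept1, kept2), standing upright in one of the carrier tray's pockets at the start, or absent (None). Origin: centre of the underside, x along its 90 mm length, z up.
- spare1: cassette like kept0 (measures under kept0, kept1, kept2), standing upright in one of the carrier tray's pockets at the start, or absent (None). Origin: centre of the underside, x along its 90 mm length, z up.
- spare2: cassette like kept0 (measures under kept0, kept1, kept2), standing upright in one of the carrier tray's pockets at the start, or absent (None). Origin: centre of the underside, x along its 90 mm length, z up.
- spare3: cassette like kept0 (measures under kept0, kept1, kept2), standing upright in one of the carrier tray's pockets at the start, or absent (None). Origin: centre of the underside, x along its 90 mm length, z up.
- tray: loose black carrier tray, 230 mm long (y), 110 mm deep (x), 45 mm high, 0.6 kg, with four open pockets in a row at y = -81, -27, 27 and 81 mm; pockets 96 mm long (x), 39 mm wide (y), floor 5 mm above the origin: a cassette in one has its origin 5 mm above the tray's and its length along the tray's x. Origin: centre of the underside.
- board: the white work-instruction board, a flat slab 160 mm wide (y), 200 mm tall (z), 8 mm thick (x), 0.25 kg. Origin: centre of its bottom edge. It starts upright in the slot of the stand.
- stand: the fixed black slotted stand, 180 mm long (y), 60 mm deep (x), 48 mm high; slot 12 mm wide and 40 mm deep, open above and at its ends, its floor 8 mm above the origin. Origin: centre of the underside; z up.
- tester: the fixed bench-top cable tester, a white box 280 mm deep (x), 320 mm wide (y), 130 mm tall, with a blue front with screen and keys facing -x, flat to about 5 mm. Origin: middle of the lower edge of the front face, on the bench; z up.
- tester_front (a point): the middle of the upper edge of the tester's front face, 130 mm above the bench; axes as the tester's, so -x points out of the front, y along it.
- screwdriver: a screwdriver lying on the bench, about 200 mm long; leave it alone.
- label_roll: a roll of labels, 80 mm across, 40 mm high; leave it alone.
- spray: a small white bottle, 56 mm across, 130 mm high; leave it alone.

How it is judged (in metres and radians):
On the way, in this order (a step that is already met when the one before it is completed fails the run):
1. all the tray's cassettes hang fully down in the rack, in the row (z of spare0 in the frame of rack between 0.005 and 0.021 m and x of spare0 in the frame of rack between -0.015 and 0.015 m and angle between each of spare0, spare1, spare2, spare3, kept0, kept1, kept2, kept3's own z axis and vertical below 0.15 rad and y of each of spare0, spare1, spare2, spare3 in the frame of kept0 above 0.02 m and y of each of spare0, spare1, spare2, spare3 in the frame of kept3 below -0.02 m and linear speed of each of spare0, spare1, spare2, spare3 below 0.03 m/s and z of spare1 in the frame of rack between 0.005 and 0.021 m and x of spare1 in the frame of rack between -0.015 and 0.015 m and z of spare2 in the frame of rack between 0.005 and 0.021 m and x of spare2 in the frame of rack between -0.015 and 0.015 m and z of spare3 in the frame of rack between 0.005 and 0.021 m and x of spare3 in the frame of rack between -0.015 and 0.015 m and z of kept0 in the frame of rack between 0.005 and 0.021 m and x of kept0 in the frame of rack between -0.015 and 0.015 m and z of kept1 in the frame of rack between 0.005 and 0.021 m and x of kept1 in the frame of rack between -0.015 and 0.015 m and z of kept2 in the frame of rack between 0.005 and 0.021 m and x of kept2 in the frame of rack between -0.015 and 0.015 m and z of kept3 in the frame of rack between 0.005 and 0.021 m and x of kept3 in the frame of rack between -0.015 and 0.015 m), for 0.2 s.
2. the board leans against the tester's front (angle between board's own z axis and vertical between 0.1 and 0.6 rad and height (world z) of board below 0.02 m and angle between the y axis of board and the y axis of tester, either way round below 0.3 rad and x of board in the frame of tester_front between -0.12 and -0.015 m and y of board in the frame of tester_front between -0.09 and 0.09 m and contact force between board and tester above 0.05 N and linear speed of board below 0.02 m/s), for 0.3 s.
At the end, for the whole second after the job is handed in: Cassettes: ears within 8 mm of the wall tops, 15 mm of mid-channel, tilt under 0.15 rad, added ones between kept0 and kept3. Board: foot on the bench 15-120 mm before the tester front, middle within 90 mm of its middle, square to 0.3 rad, tilt 0.10-0.6 rad, touching the tester, at rest (all of step 1 and all of step 2).
It fails at once if a cassette of the row topples (tilts more than 0.5 rad) (angle between any of kept0, kept1, kept2, kept3's own z axis and vertical above 0.5 rad).
It fails at once if a bystander is moved more than 40 mm (distance of any of screwdriver, label_roll, spray from where it was at the start of the episode above 0.04 m).
Of spare0, spare1, spare2, spare3 only 3 to 4 are there at a start; the rules pass over those that are not, and their reading is None.
At some moment in a run one of tray may be knocked a few centimetres aside while the robot is not near it.
It also fails if it takes over 208 s, if anything falls off the work surface, if the arm or the gripper's body presses on something with over 40 N, if the wrist force passes 120 N, or if a joint passes its speed limit or range.

## Working session

There is one attempt and no reset: what is moved stays moved. The work goes in short steps, each a Python script; the robot and the scene stay as the last script left them, time stands still between calls to the robot, and variables do not carry over. Pictures are saved under pics/ and viewed, at most 14 in all, crops included, and the job is handed in when it is done.

```bash
ls; mkdir -p pics
python3 - <<'E'
from workcell import env
import cv2
for n in("top","side","wrist"):
    c=env.read_camera(n); cv2.imwrite(f"pics/{n}0.png",c["frame"][:,:,::-1]); print(n,c["fx"],c["cx"],c["cy"],c["distortion"]); print(c["T"].round(3) if hasattr(c["T"],'round') else c["T"])
s=env.state(); print(s["time"],s["tool_pos"],s["tcp_rot"],s["gripper_width"])
E
```

```text
pics
workcell.py
top 440.5003651650612 318.0737226061515 234.29968872132758 [-0.08605037  0.          0.          0.          0.        ]
[[-2.900000e-02  9.880000e-01 -1.540000e-01  3.540330e+02]
 [-9.990000e-01 -3.100000e-02 -1.000000e-02  1.385900e+01]
 [-1.500000e-02  1.530000e-01  9.880000e-01  1.112034e+03]
 [ 0.000000e+00  0.000000e+00  0.000000e+00  1.000000e+00]]
side 528.6223140528739 320.49223421886285 250.61410118380476 [-0.02047809  0.          0.          0.          0.        ]
[[ 9.45000e-01  2.38000e-01 -2.26000e-01  2.02689e+02]
 [-3.28000e-01  6.68000e-01 -6.67000e-01 -7.86436e+02]
 [-8.00000e-03  7.05000e-01  7.09000e-01  9.36786e+02]
 [ 0.00000e+00  0.00000e+00  0.00000e+00  1.00000e+00]]
wrist 344.8800607175447 324.9067575501078 239.16139858600062 [-0.06871435  0.          0.          0.          0.        ]
[[ 3.46000e-01 -9.05000e-01 -2.46000e-01  1.56827e+02]
 [ 9.38000e-01  3.33000e-01  9.40000e-02  6.34658e+02]
 [-3.00000e-03 -2.64000e-01  9.65000e-01  3.84250e+02]
 [ 0.00000e+00  0.00000e+00  0.00000e+00  1.00000e+00]]
0.15 [225.16134589 609.4244397  291.40942789] [[-9.38069372e-01  3.46447248e-01 -3.96110145e-04]
 [ 3.46447454e-01  9.38068310e-01 -1.41696068e-03]
 [-1.19323756e-04 -1.46643877e-03 -9.99998918e-01]] 87.13993231010902
```

View pics/top0.png

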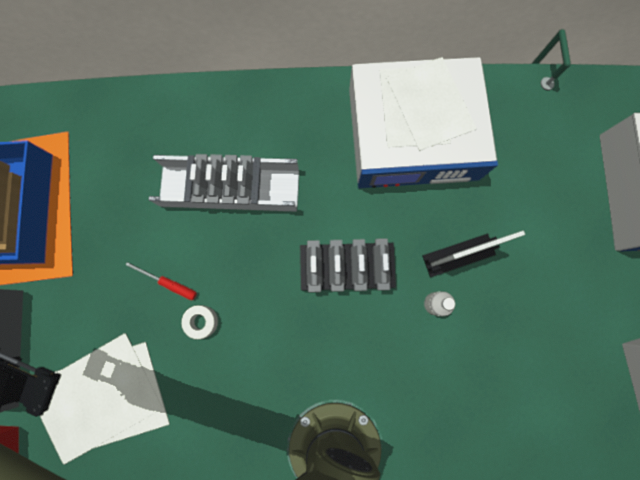

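View pics/side0.png

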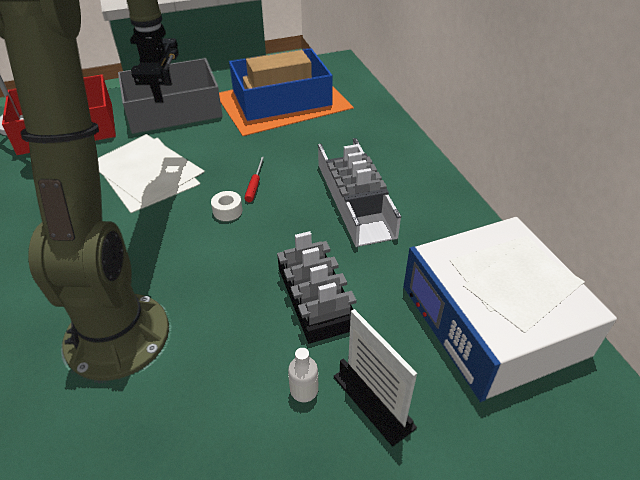

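```bash
cat > h.py <<'E'
from workcell import env
import cv2, numpy as np
def ray(c,uv):
    K=np.array([[c["fx"],0,c["cx"]],[0,c["fy"],c["cy"]],[0,0,1]])
    p=cv2.undistortPoints(np.array(uv,float).reshape(-1,1,2),K,np.array(c["distortion"])).reshape(-1,2)
    d=np.c_[p[:,0],-p[:,1],-np.ones(len(p))]@c["T"][:3,:3].T
    return c["T"][:3,3],d
def onz(c,uv,z):
    o,d=ray(c,uv); return (o+d*((z-o[2])/d[:,2])[:,None])
def proj(c,P):
    K=np.array([[c["fx"],0,c["cx"]],[0,c["fy"],c["cy"]],[0,0,1]])
    p=(np.atleast_2d(P)-c["T"][:3,3])@c["T"][:3,:3]; p=p*[1,-1,-1]
    return cv2.projectPoints(p,np.zeros(3),np.zeros(3),K,np.array(c["distortion"]))[0].reshape(-1,2)
def down(a):
    "tool down, tool y axis at world angle a"
    y=np.array([np.cos(a),np.sin(a),0]); z=np.array([0,0,-1.]); return np.c_[np.cross(y,z),y,z]
def shot(n,f=None):
    c=env.read_camera(n)
    if f: cv2.imwrite(f"pics/{f}.png",c["frame"][:,:,::-1])
    return c
E
python3 - <<'E'
from h import *
c=shot("top"); np.set_printoptions(precision=1,suppress=True)
print(onz(c,[(314,258),(337,258),(360,258),(382,258)],129))
print(onz(c,[(197,175),(213,176),(229,177),(244,178)],137))
print("rack wall top corners",onz(c,[(153,157),(298,161),(151,200),(298,205)],75))
print("tester top",onz(c,[(352,66),(481,59),(496,161),(358,168)],130))
print("board top",onz(c,[(524,233)],208),"stand",onz(c,[(424,262),(490,236),(430,275),(496,250)],48))
print("bottle",onz(c,[(448,303)],130))
R=down(np.pi/2+0.0); env.gripper_to(40,40)
for nm,p in(("w_rack",[560,270,330]),("w_tray",[440,-30,330])):
    for a in(np.pi/2,-np.pi/2):
        print(nm,a,env.solve_ik(p,down(a)))
E
```

```text
[[ 453.7   34.9  129. ]
 [ 452.1  -16.6  129. ]
 [ 450.5  -68.1  129. ]
 [ 449.  -117.4  129. ]]
[[653.5 300.6 137. ]
 [649.7 263.  137. ]
 [645.8 225.6 137. ]
 [642.1 190.7 137. ]]
rack wall top corners [[724.  432.2  75. ]
 [699.   68.8  75. ]
 [613.5 433.   75. ]
 [588.4  71.1  75. ]]
tester top [[ 918.2  -70.1  130. ]
 [ 930.9 -389.1  130. ]
 [ 667.7 -397.4  130. ]
 [ 659.2  -72.6  130. ]]
board top [[ 484.2 -409.9  208. ]] stand [[ 443.8 -229.8   48. ]
 [ 502.4 -397.9   48. ]
 [ 411.9 -242.4   48. ]
 [ 467.3 -409.9   48. ]]
bottle [[ 344.1 -259.   130. ]]
w_rack 1.5707963267948966 [-0.6  0.2  0.2  1.5 -0.   1.4  1.1]
w_rack -1.5707963267948966 [-0.9  0.3  0.5  1.5 -0.1  1.4 -2. ]
w_tray 1.5707963267948966 [ 0.1 -0.1 -0.1  1.9 -0.   1.4  1.6]
w_tray -1.5707963267948966 [-0.7 -0.2  0.6  1.9  0.1  1.4 -1.7]
```

Run:
```python
from h import *
env.move_pose([450,-41,350],down(np.pi/2)); c=shot("wrist","tray1")
env.move_pose([640,246,350],down(np.pi/2)); c=shot("wrist","rack1")
print(env.state()["time"])
```

```text
5.075
```

View pics/tray1.png

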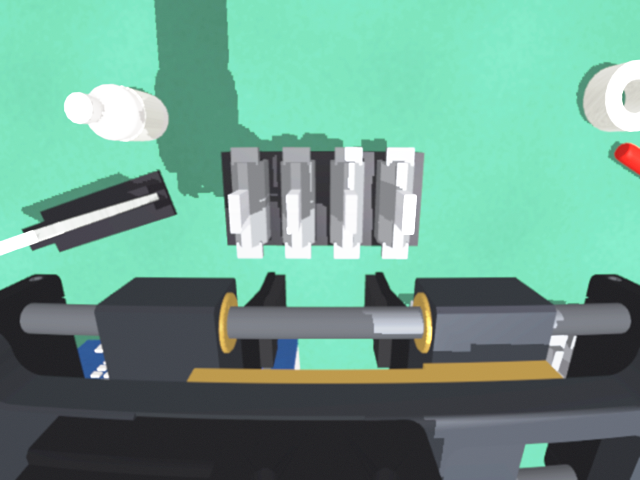

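View pics/rack1.png

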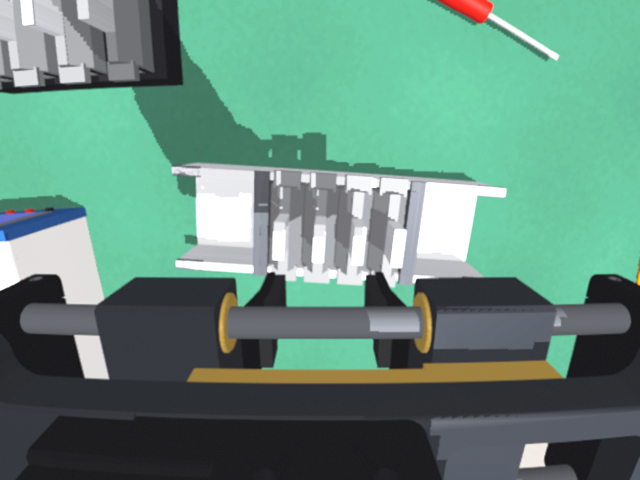

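Run:
```python
from h import *
env.move_pose([718,246,330],down(np.pi/2)); c=shot("wrist","rack2"); a=cv2.resize(c["frame"][90:220,150:500],None,fx=2.2,fy=2.2,interpolation=cv2.INTER_CUBIC)
env.move_pose([522,-41,330],down(np.pi/2)); c=shot("wrist","tray2"); b=cv2.resize(c["frame"][90:220,150:500],None,fx=2.2,fy=2.2,interpolation=cv2.INTER_CUBIC)
cv2.imwrite("pics/both2.png",np.vstack([a,b])[:,:,::-1])
print(env.state()["time"])
```

```text
6.9
```

View pics/both2.png

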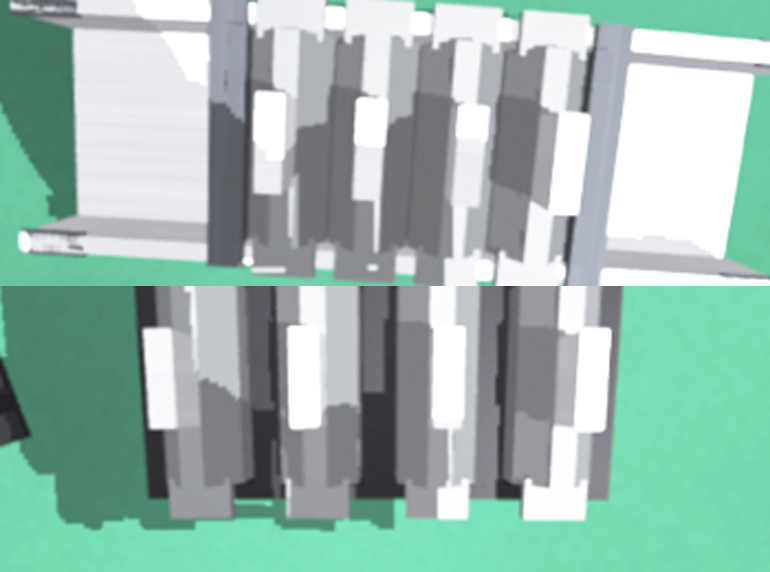

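Run:
```python
from h import *
np.set_printoptions(precision=1,suppress=True)
K=np.array
c=shot("wrist")
def T_at(x,y): 
    d=dict(c); return d
s=env.state()["tool_pos"]; print(s)
tr=K([(160,92),(304,91),(449,90),(594,94)])/2.2+[150,90]
rk=K([(268,142),(371,149),(472,155),(571,163)])/2.2+[150,90]
t=onz(c,tr,129)-s; print("tray rel tool",t+s)
# same orientation, so rack = ray offsets + that tool position
r=onz(c,rk,137)-s+K([718,246,330]); print("rack",r)
for a,o in((t,1),(r,1)):
    p=np.polyfit(a[:,1],a[:,0],1); print("slope",p[0], np.diff(a[:,:2],axis=0))
cr=K([(250,12),(630,40)])/2.2+[150,90]  # wall edge
# wall tops from rack2: near wall inner/outer line, far wall
w=onz(c,K([(30,5),(760,45),(30,242),(480,278)])/2.2+[150,90],75)-s+K([718,246,330]); print(w)
g=c["frame"].copy(); m=(g.min(2)>225).astype(np.uint8)
for k in cv2.findContours(m,0,2)[0]:
    if cv2.contourArea(k)>200: print(cv2.minAreaRect(k))
```

```text
[522.8 -39.6 330.1]
tray rel tool [[ 438.9 -124.1  129. ]
 [ 438.8  -69.9  129. ]
 [ 438.3  -15.9  129. ]
 [ 439.2   38.6  129. ]]
rack [[652.5 202.8 136.9]
 [655.  240.8 136.9]
 [657.  278.1 136.9]
 [659.6 315.1 136.9]]
slope 0.00043458346482700544 [[-0.1 54.2]
 [-0.5 54.1]
 [ 0.8 54.5]]
slope 0.062157443153479756 [[ 2.5 38. ]
 [ 2.  37.3]
 [ 2.6 37. ]]
[[594.4  90.4  74.9]
 [609.9 411.9  74.9]
 [699.1  79.6  74.9]
 [716.  290.6  74.9]]
((94.5, 371.0), (16.0, 27.0), 90.0)
((564.7500610351562, 358.25), (10.435513496398926, 34.152591705322266), 18.434946060180664)
((279.25128173828125, 354.5177307128906), (29.56752586364746, 36.478485107421875), 85.91438293457031)
((547.8878784179688, 290.9051818847656), (23.958585739135742, 13.212454795837402), 3.3664605617523193)
((59.0, 144.5), (118.0, 31.0), 0.0)
((222.34957885742188, 131.7433624267578), (45.03336715698242, 12.172977447509766), 86.18592071533203)
((408.2919616699219, 131.91854858398438), (35.855533599853516, 127.86134338378906), 2.5791473388671875)
((350.0, 119.0), (102.0, 30.0), 90.0)
((292.5, 111.0), (86.0, 29.0), 90.0)
((240.0, 90.5), (45.0, 18.0), 90.0)
((632.5, 28.5), (57.0, 13.0), 90.0)
((95.00000762939453, 32.499996185302734), (126.56144714355469, 59.032188415527344), 26.56505012512207)
```

Run:
```python
from h import *
np.set_printoptions(precision=1,suppress=True)
c=shot("top"); w=shot("wrist"); s=env.state()["tool_pos"]
P=np.array([[438.9,-124.1,129],[438.8,-69.9,129],[438.3,-15.9,129],[439.2,38.6,129],[652.5,202.8,137],[655,240.8,137],[657,278.1,137],[659.6,315.1,137]])
L=[]
f=c["frame"].copy()
f=cv2.resize(f[140:300,145:400],None,fx=3,fy=3,interpolation=cv2.INTER_CUBIC)
for i,p in enumerate(P):
    a=0 if i<4 else -.062
    for sg in(-18,18):
        q=p+[sg*np.cos(a),sg*np.sin(a),0]
        u=(proj(c,q)[0]-[145,140]+.5)*3; cv2.circle(f,tuple(int(v) for v in u),2,(255,0,0),-1)
cv2.imwrite("pics/chk.png",f[:,:,::-1])
w["T"]=w["T"].copy(); w["T"][:3,3]+=np.array([450,-41,350])-s
print(onz(w,[(235,212),(293,212),(347,212),(409,213)],129))
w["T"][:3,3]+=np.array([640-450,246+41,0]); print(onz(w,[(280,243)],137))
```

```text
[[ 437.1 -124.4  129. ]
 [ 437.   -70.4  129. ]
 [ 436.9  -20.4  129. ]
 [ 437.5   37.3  129. ]]
[[654.6 204.8 137. ]]
```

View pics/chk.png

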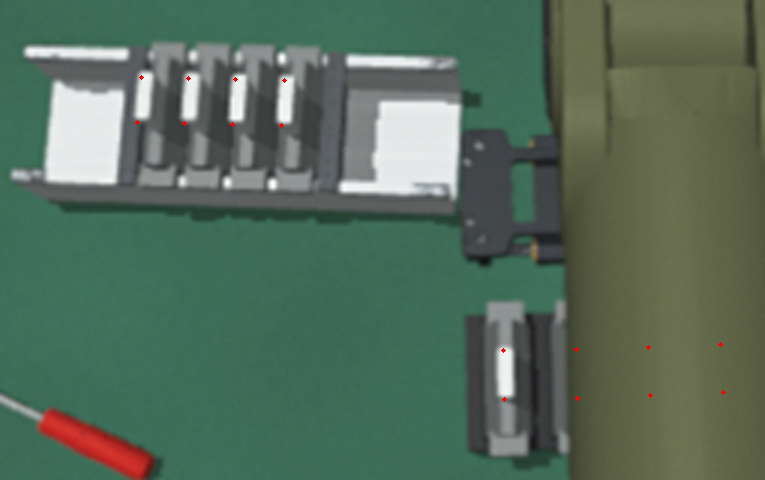

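```bash
cat >> h.py <<'E'
A=np.pi/2-.062
def pick(x,y,a=np.pi/2):
    env.gripper_to(40,55)
    env.move_pose([x,y,250],down(a)); env.movel([x,y,162],rate=120)
    env.gripper_to(5,55); env.movel([x,y,325],rate=180)
    print("picked w",env.state()["gripper_width"],env.state()["wrist_force"])
def insert(x,y,fs=50):
    env.move_pose([x,y,325],down(A)); env.movel([x,y,255],rate=150)
    f=env.movel([x,y,168],rate=50,f_stop=fs); s=env.state()
    print("ins stop",f,s["tool_pos"],s["wrist_force"],s["gripper_width"])
def leave(x,y):
    env.gripper_to(22); env.movel([x,y,330],rate=150); print("t",env.state()["time"])
def look(tag):
    env.move_pose([718,246,330],down(np.pi/2)); a=shot("wrist",tag+"r")
    env.move_pose([522,-41,330],down(np.pi/2)); b=shot("wrist",tag+"t")
    z=lambda f:cv2.resize(f[90:220,150:500],None,fx=2.2,fy=2.2,interpolation=cv2.INTER_CUBIC)
    cv2.imwrite(f"pics/{tag}.png",np.vstack([z(a["frame"]),z(b["frame"])])[:,:,::-1])
E
python3 - <<'E'
from h import *
np.set_printoptions(precision=1,suppress=True)
pick(439.5,38.6)
insert(656.2,259.3)
E
```

```text
picked w 9.466561505899062 [-0.2 -0.7 -2.4]
ins stop False [656.8 259.5 170. ] [-1.3 -0.5  5.4] 9.5455080271208
```

Run:
```python
from h import *
leave(656.2,259.3); look("c1")
```

```text
t 15.9667
```

View pics/c1.png

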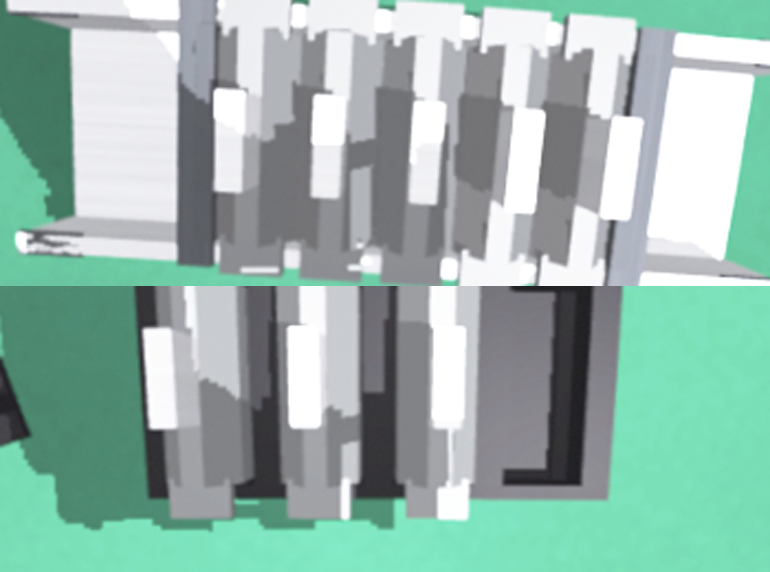

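```bash
cat >> h.py <<'E'
def track(px,ref="c1t"):
    "shift (px) of the tray tab at crop px between ref picture and now (same camera pose)"
    env.move_pose([522,-41,330],down(np.pi/2)); b=shot("wrist","now")
    r=cv2.imread(f"pics/{ref}.png"); n=cv2.imread("pics/now.png")
    u,v=int(px[0]/2.2+150),int(px[1]/2.2+90)
    m=cv2.matchTemplate(n,r[v-40:v+40,u-22:u+22],cv2.TM_CCOEFF_NORMED); _,s,_,l=cv2.minMaxLoc(m)
    d=np.array(l)-[u-22,v-40]
    P=onz(b,[(u,v),(u+d[0],v+d[1])],129); print("track",s,d,P[1]-P[0]); return P[1]-P[0],s
E
python3 - <<'E'
from h import *
np.set_printoptions(precision=1,suppress=True)
pick(439.2,-15.9)
insert(655.1,242); leave(655.1,242)
track((304,91))
E
```

```text
picked w 9.62117316836284 [-0.3  0.3 -2.3]
ins stop False [655.6 242.  169.6] [-1.3 -1.2  6.1] 9.574545868740838
t 27.1
track 0.9974839091300964 [0 0] [0. 0. 0.]
```

Run:
```python
from h import *
np.set_printoptions(precision=1,suppress=True)
pick(439.2,-69.9)
insert(656.3,260.8); leave(656.3,260.8)
look("c3"); track((160,92))
```

```text
picked w 9.768899989986876 [ 0.1 -0.4 -1.5]
ins stop False [656.8 260.7 169.7] [-0.5 -0.9  5.9] 9.324976872005518
t 37.9
track 0.883014976978302 [ 11 -16] [-12.5   9.9  -0. ]
```

View pics/c3.png

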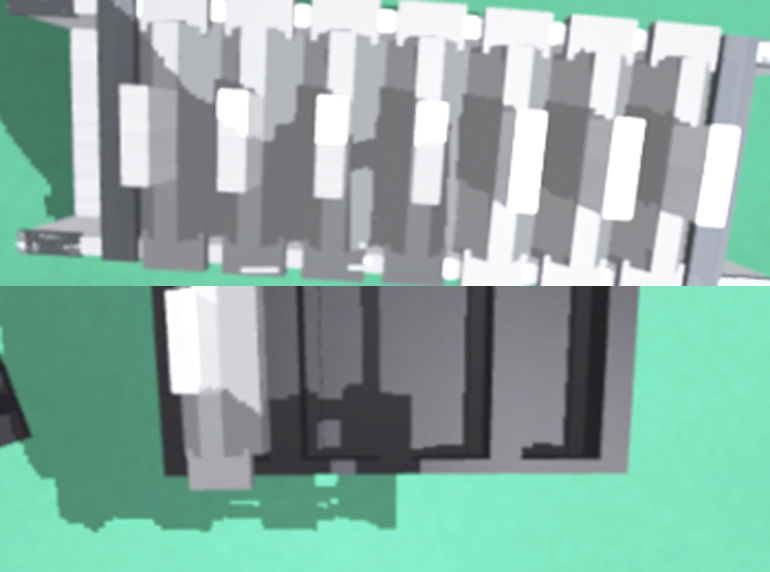

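Run:
```python
from h import *
np.set_printoptions(precision=1,suppress=True)
pick(426.5,-114.4)
insert(655.2,242.5); leave(655.2,242.5)
env.move_pose([718,246,330],down(np.pi/2)); shot("wrist","c4r")
# stand / board view: camera (tool +x side, 73mm nearer base) above the board
for p in([540,-320,420],[540,-320,380],[560,-320,350]):
    q=env.solve_ik(p,down(np.pi/2)); print(p,q is not None)
    if q is not None: env.move_pose(p,down(np.pi/2)); break
w=shot("wrist","bd"); print(env.state()["tool_pos"]); t=shot("top","t4")
a=cv2.imread("pics/c4r.png")[90:220,110:540]; b=cv2.imread("pics/bd.png")[0:340]
cv2.imwrite("pics/m4.png",np.vstack([cv2.resize(a,(640,193)),b]))
```

```text
picked w 9.40994926919356 [ 0.2 -0.3 -2.6]
ins stop False [655.5 242.5 169.5] [-1.6 -1.4  5.3] 9.861675524716299
t 49.7167
[540, -320, 420] True
[ 540.6 -318.7  420. ]
```

View pics/m4.png

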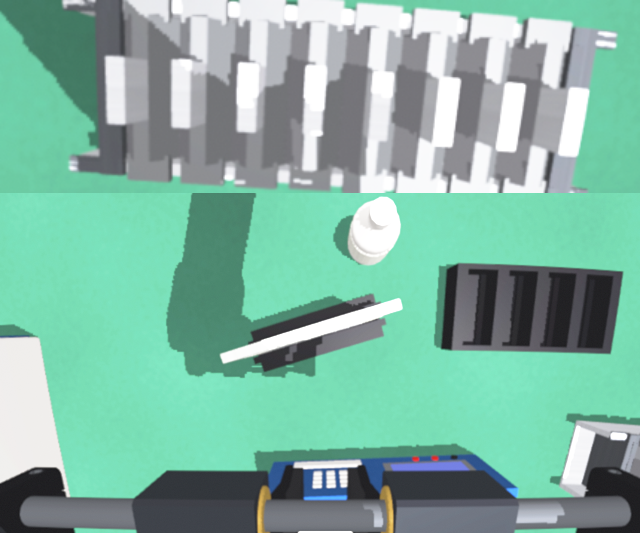

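Run:
```python
from h import *
np.set_printoptions(precision=3,suppress=True)
w=shot("wrist"); f=w["frame"]
m=((f.min(2)>200)).astype(np.uint8); m[:90]=0; m[180:]=0; m[:,:200]=0; m[:,420:]=0
k=max(cv2.findContours(m,0,2)[0],key=cv2.contourArea); r=cv2.minAreaRect(k); print(r)
b=cv2.boxPoints(r); B=onz(w,b,208); print(B, B.mean(0))
C=B.mean(0); e=[B[1]-B[0],B[2]-B[1]]; e=max(e,key=np.linalg.norm); print("len",np.linalg.norm(e),"edge dir",np.arctan2(e[1],e[0]))
c=shot("top"); g=cv2.imread("pics/top0.png")
m=(g.min(2)>190).astype(np.uint8); m=cv2.morphologyEx(m,cv2.MORPH_CLOSE,np.ones((9,9)))
m[:,:330]=0; m[:,515:]=0; m[200:]=0
k=max(cv2.findContours(m,0,2)[0],key=cv2.contourArea)
ap=cv2.approxPolyDP(cv2.convexHull(k),8,True).reshape(-1,2); print(ap,onz(c,ap,130))
# front edge: lowest white pixel per column, fitted
cols=np.arange(370,486); rows=np.array([np.where(m[:,x])[0].max()+.5 for x in cols])
E=onz(c,np.c_[cols,rows],130); p=np.polyfit(E[:,1],E[:,0],1); print("front x = ",p)
for a in(0,np.pi):
    al=np.arctan2(e[1],e[0])
    for aa in(al+np.pi/2,al-np.pi/2): print(aa,env.solve_ik([C[0],C[1],300],down(aa)))
```

```text
((311.45941162109375, 138.02169799804688), (13.637405395507812, 188.21424865722656), 73.20162963867188)
[[ 478.73  -410.827  208.   ]
 [ 433.574 -256.532  208.   ]
 [ 444.067 -252.668  208.   ]
 [ 489.991 -408.098  208.   ]] [ 461.591 -332.031  208.   ]
len 160.76699849017524 edge dir 1.8555034302583118
[[480  59]
 [495 159]
 [362 168]
 [353  65]] [[ 930.9   -386.543  130.   ]
 [ 672.664 -395.508  130.   ]
 [ 658.95   -81.842  130.   ]
 [ 920.762  -72.632  130.   ]]
front x =  [ -0.038 655.055]
3.4262997570532083 [-0.341  0.226  1.065  1.677 -0.202  1.358 -2.1  ]
0.2847071034634152 [ 1.446  0.279 -1.025  1.62   0.242  1.379  0.677]
3.4262997570532083 [-0.341  0.226  1.065  1.677 -0.202  1.358 -2.1  ]
0.2847071034634152 [ 1.446  0.279 -1.025  1.62   0.242  1.379  0.677]
```

```bash
cat >> h.py <<'E'
from scipy.spatial.transform import Rotation as Ro
yw,th=.038,.22
n=np.array([np.cos(yw),np.sin(yw),0]); ty=np.array([-np.sin(yw),np.cos(yw),0])
u=np.sin(th)*n+np.cos(th)*np.array([0,0,1.])
F=np.array([664.1,-238.5,0])
def place(D,z,s=178,flip=0):
    return F-D*n+[0,0,z]+u*(s+51), Ro.from_rotvec(ty*th).as_matrix()@down(yw+flip)
E
python3 - <<'E'
from h import *
np.set_printoptions(precision=2,suppress=True)
for fl in(0,np.pi):
    for z in(120,15,0): print(fl,z,env.solve_ik(*place(50,z,flip=fl)), env.solve_ik(*place(150,z,flip=fl)))
    print(env.solve_ik([461.6,-332,237],down(.285+fl)),env.solve_ik([461.6,-332,320],down(.285+fl)))
E
```

```text
0 120 [ 0.68  0.68 -0.77  0.99  0.48  1.84  0.1 ] [ 0.91  0.48 -0.85  1.29  0.39  1.74  0.14]
0 15 [ 0.71  0.72 -0.76  1.16  0.49  1.66  0.06] [ 0.92  0.53 -0.83  1.44  0.42  1.56  0.1 ]
0 0 [ 0.71  0.72 -0.75  1.17  0.49  1.63  0.06] [ 0.91  0.54 -0.83  1.46  0.43  1.53  0.09]
[ 1.42  0.33 -1.    1.7   0.29  1.27  0.64] [ 1.45  0.27 -1.03  1.59  0.23  1.42  0.69]
3.141592653589793 120 [-0.25  0.76  1.06  1.04 -0.51  1.82 -2.47] [-0.38  0.53  1.06  1.35 -0.32  1.7  -2.46]
3.141592653589793 15 [-0.3   0.82  1.06  1.21 -0.55  1.65 -2.44] [-0.41  0.6   1.07  1.5  -0.39  1.52 -2.42]
3.141592653589793 0 [-0.3   0.83  1.06  1.23 -0.56  1.63 -2.44] [-0.41  0.62  1.06  1.51 -0.4   1.5  -2.42]
[-0.33  0.3   1.07  1.76 -0.27  1.25 -2.04] [-0.34  0.21  1.06  1.65 -0.19  1.39 -2.11]
```

Run:
```python
from h import *
np.set_printoptions(precision=2,suppress=True)
R=down(.285); env.gripper_to(50,50)
env.move_pose([461.6,-332,330],R); env.movel([461.6,-332,237],rate=100)
env.gripper_to(3,50); env.movel([461.6,-332,320],rate=100)
s=env.state(); print(s["gripper_width"],s["wrist_force"],s["time"])
p,R=place(130,60); env.move_pose(p,R); env.movel(place(55,20)[0],rate=120); env.hold(.3)
c=shot("side","b1"); cv2.imwrite("pics/b1c.png",cv2.resize(c["frame"][180:480,240:640],None,fx=2,fy=2)[:,:,::-1])
print(env.movel(place(55,-4)[0],rate=20,f_stop=5)); s=env.state(); print(s["tool_pos"]-place(55,0)[0],s["wrist_force"])
```

```text
7.714334298278809 [-0.59 -0.44 -3.65] 57.1333
True
[0.04 0.02 0.78] [1.2  0.17 5.89]
```

View pics/b1c.png

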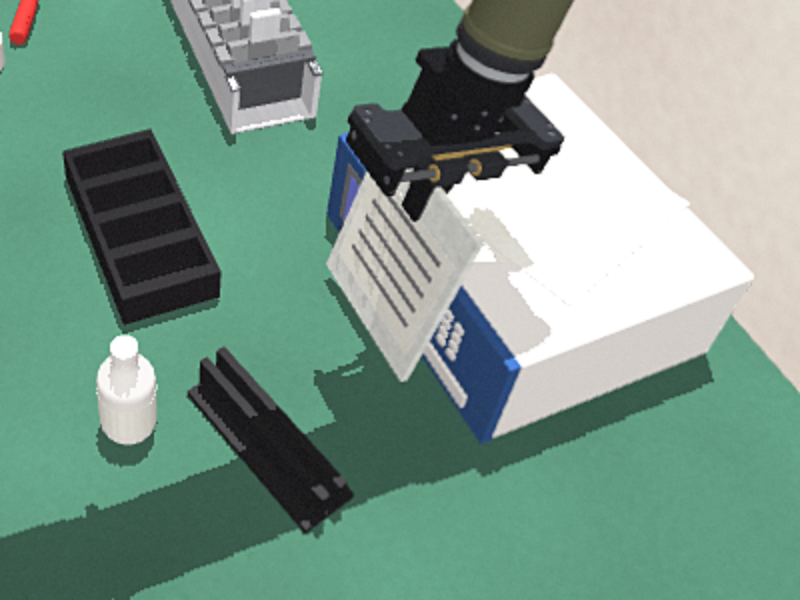

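Run:
```python
from h import *
np.set_printoptions(precision=2,suppress=True)
p0=env.state()["tool_pos"]; P=lambda d,z:p0+d*n+[0,0,z]
env.movel(P(0,1.5),rate=30); env.hold(.3)
print(env.movel(P(45,1.5),rate=25,f_stop=3)); s=env.state(); d=(s["tool_pos"]-p0)@n; print("fwd",d,s["wrist_force"])
print(env.movel(P(d,-4),rate=15,f_stop=8)); s=env.state(); z=s["tool_pos"][2]-p0[2]; print("z",z,s["wrist_force"])
env.gripper_to(25,10); env.hold(.5)
env.movel(s["tool_pos"]+u*120,rate=80)
env.move_pose([540,-100,420],down(.3)); env.hold(.5)
c=shot("side","b2"); cv2.imwrite("pics/b2c.png",cv2.resize(c["frame"][100:480,200:640],None,fx=1.5,fy=1.5)[:,:,::-1]); shot("top","t5"); print(env.state()["time"])
```

```text
True
fwd 9.172728220995587 [-0.4   0.32 -2.39]
True
z -0.22937346538671477 [-0.32  0.2   5.1 ]
65.6333
```

View pics/b2c.png

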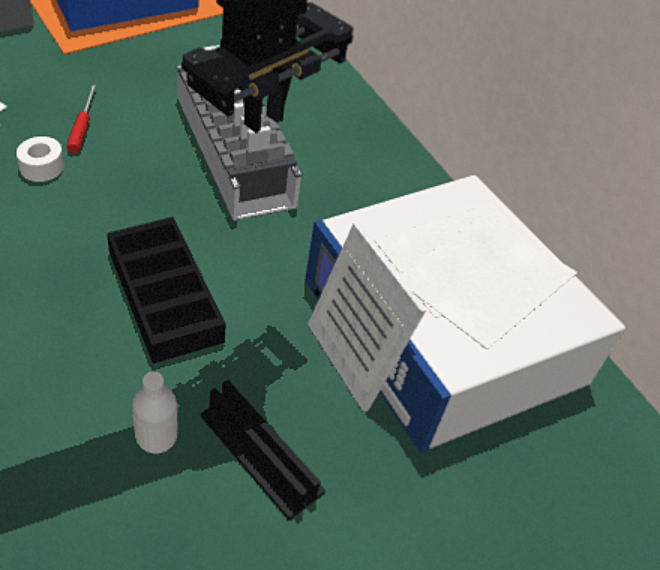

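Run:
```python
from h import *
np.set_printoptions(precision=1,suppress=True)
c=shot("side"); q=lambda *a:np.array(a)/1.5+[200,100]
B=onz(c,q((310,328),(365,410)),0)
print(B); print((B.mean(0)-F)@n,(B.mean(0)-F)@ty, "square",np.arctan2(*(np.array([(B[0]-B[1])@n,(B[0]-B[1])@ty]))))
# tilt: top corners intersected with the vertical planes (normal ty) through bottom corners
o,d=ray(c,q((354,225),(426,312)))
for i in(0,1):
    t=((B[i]-o)@ty)/(d[i]@ty); X=o+t*d[i]; print(X,"len",np.linalg.norm(X-B[i]),"tilt",np.arctan2((X-B[i])@n,X[2]))
```

```text
[[ 611.5 -169.5    0. ]
 [ 621.1 -320.2    0. ]]
-48.024327572770325 -4.560885235086709 square -0.025696112839581016
[ 651.8 -168.   200.3] len 204.343322914972 tilt 0.19902606297294964
[ 671.  -318.4  188.1] len 194.65351769819506 tilt 0.25936589220275164
```

```bash
python3 -c "
from workcell import env
print(env.close_job())"
```

```text
the job is handed in; nothing more can be done
None
```

I pushed all four cassettes down into the rack row between kept0 and kept3, leaned the board against the tester's front, and handed the job in at about 66 s; no verdict came back. A camera check put the board's tilt at 0.20–0.26 rad and its foot about 45 mm before the front edge; contact with the tester was only judged from the picture.

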